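# Close the mixer bottles and plug in the run key

## Robot

A 7-joint arm with a two-finger parallel gripper is mounted at the origin on the work surface. World frame = base frame: x ahead of the robot, y to its left, z up, the work surface at z = 0. Lengths are in m, angles in rad, forces in N, time in s.
With the tool pointing down it reaches from about 0.425 to 0.925 m from the base axis. Payload 6.8 kg.
Tool frame: the origin (TCP) lies on the centre line of the jaws, within the pads' length; the fingertips stand 17 mm ahead of it and the grasp point (between the pads) lies 2 mm behind it; z points along the fingers, y is the line along which they close (so a half turn about z gives the same grasp; the last joint's range is limited). The gripper opens to 88 mm and grips with 3 to 60 N. Pads are 20 mm wide; open, the fingers measure 115 mm over their backs; the gripper's body (75 mm by 178 mm) begins 61 mm behind the grasp point.
Start: joints at [-1.307, 0.477, 0.022, 1.555, -0.011, 1.109, -0.083], TCP at [0.245, 0.629, 0.24] pointing down, gripper open.
Joint ranges: [-2.96, 2.96], [-0.34, 2.1], [-1.41, 1.46], [0.24, 2.44], [-1.37, 4.51], [0.17, 1.92], [-2.96, 2.96]. Speed limits (rad/s): [2.39, 2.39, 3.14, 3.14, 3.14, 3.14, 3.14].

## Interface

Orientations are given as a 3x3 rotation matrix whose columns are the frame's x, y, z axes.
In Python, from bench import bot gives the robot as it stands.
- The arm moves only by the tool play_rows, never from a script. Its argument "commands" is a list of rows, each a list of 2 entries, a list of its own where there are three numbers: the shift along the tool's x, y, z each as a share of 0.1 m, from -1 to 1, then the turn about the tool's z as a share of 360 degrees, from -1 to 1. In form: [[[tx, ty, tz], spin], ...]. A call has 1 to 12 rows; each row is the pose to reach, as a shift and turn from the pose commanded when the call began, along the tool's axes at that moment, turning the shorter way round; what a row does not reach only later rows make up. A row lasts 1/12 s, in which the tool goes at most 41.7 mm and 7.16 degrees, less where a joint would pass 70% of its speed; a pose out of reach is approached as far as the arm can. A call with a number of a shift or a turn outside -1 to 1 is refused whole. A call with a gripper value outside its range is refused whole. "grip" is the opening, from 0 (shut) to 1 (fully open), set as the call begins (left out, the last holds). The fingers move at their own pace and stop on an object; "grip_force" is the grip in N (left out, the last holds). Time passes only in rows, so rows that repeat a pose let the fingers close. It gives the time, the measured TCP pose, the force, the opening and the grip force at its end, in the units of the state.
- bot.read_state(): the state, without advancing time (a new reading comes with each control period).
- bot.get_image(name): name is "scene" or "top" or "wrist"; returns the picture (420x560x3 uint8, red, green, blue); there is no depth.
- bot.get_calibration(name): a dict with "fov_y" (degrees; the focal length in pixels is half the picture's height over the tangent of half this angle, whatever the lens; pixels are square), "cx", "cy" (the principal point, pixels), "k1" (the pictures are not rectified: a ray, as slopes to the right and down, at radius r is drawn at 1 + k1 r^2 times it, then the intrinsics apply), "extrinsics" (4x4, takes a point from camera to world coordinates); the wrist camera has in their place "mount" (4x4, takes a point from camera to tool coordinates, whose origin is the TCP and whose axes are the flange's). Camera axes: x right, y down, z forward; pixel columns grow to the right and rows downward; lengths in m; the calibration is good to about 2 mm. A picture is of the moment at which its call begins: read the wrist's pose just before it. get_calibration takes no time and is no camera call.
- bot.sign_off(): hands the job in; it is judged then, once.
The state is a dict: "time_s": time; "joint_pos": joint angles; "dq": joint speeds; "joint_efforts": joint torques, N m; "eef_pos": TCP position; "tool_rot": TCP orientation; "wrist_force": force on the tool from outside, world axes, zero at the start; "wrist_torque": the same for the moment, N m; "width": finger opening in m; "grip_force": force on a finger pad.
Only numpy, scipy, OpenCV 4.12 (cv2) and the standard library are available. Lean on these libraries where they do the work, as an engineer would, in place of code of your own. Each camera call takes 0.05 s, during which the arm holds its last target. There are 200 camera calls.

## Task

Make the bottle mixer ready to run: screw the two winged caps on the leaning bottles clockwise until they are fully shut, and only then plug the black key block fully home into the rectangular socket of the control unit beside the mixer, and let go. Do not push about or knock over the other things on the bench.

Things in the scene. Friction and masses are not known exactly. Their poses are not given: they have to be found in the camera images.
- mixer: Fixed bottle mixer: white base 260 (x) x 300 (y) x 55 mm, black platform on it (top 65 mm up), rail 95 mm high along its +x edge. Origin: centre of the underside; yaw varies. Three white bottles in aluminium cradles stand on it side by side, 100 mm apart in y, all leaning toward its -x side (the robot).
- left_bottle: Left (+y) bottle, part of the mixer: 62 mm thick, 135 mm to the cap, leaning 27 degrees from vertical; winged cap. Origin: centre of its base, z along its axis.
- right_bottle: Right (-y) bottle, part of the mixer: 62 mm thick, 150 mm to the cap, leaning 38 degrees from vertical; winged cap. Origin: centre of its base, z along its axis.
- mid_bottle: Middle bottle, part of the mixer: 52 mm thick, 101 mm long with its plain round cap, which is fixed and needs nothing; leaning 20 degrees. Origin: centre of its base, z along its axis.
- left_cap_grip (a point): Grip point of the winged cap on the mixer's left (+y) bottle, about 250 mm above the bench. Origin on the bottle's axis, 41 mm above the cap's underside; z out of the bottle along its axis, x along the grip bar. Cap: grey ribbed disc 54 mm across, 18 high, on it a central grip bar 52 long, 16 wide, 28 high (its top 5 mm above the origin). It only turns, never lifts off.
- right_cap_grip (a point): Grip point of the winged cap on the mixer's right (-y) bottle, about 240 mm above the bench. Origin on the bottle's axis, 41 mm above the cap's underside; z out of the bottle along its axis, x along the grip bar. Cap: grey ribbed disc 54 mm across, 18 high, on it a central grip bar 52 long, 16 wide, 28 high (its top 5 mm above the origin). It only turns, never lifts off.
- left_cap (a joint): Turn of that cap in rad: 0 = fully screwed shut (end stop; grip bar in line with the two black ridges on the bottle's shoulder), growing counter-clockwise seen from above the cap as it is unscrewed, at most 2.7. Starts at 0.7 to 2.3; about 0.1 N m to turn, stays where left.
- right_cap (a joint): Turn of that cap in rad: 0 = fully screwed shut (end stop; grip bar in line with the two black ridges on the bottle's shoulder), growing counter-clockwise seen from above the cap as it is unscrewed, at most 2.7. Starts at 0.7 to 2.3; about 0.1 N m to turn, stays where left.
- control_unit: Fixed control unit standing left or right of the mixer (swaps sides with the mat): white block 130 (x) x 110 (y) x 60 mm high with the socket in its top, and on its +x side a grey box 45 mm long, 75 mm high. Origin: centre of the white block's underside.
- socket (a point): Centre of the socket's mouth, in the level top of the control unit, 60 mm above the bench; x along the long side of the hole, z up. Hole 54 (x) x 38 (y) mm, 36 mm deep, mouth chamfered 3 mm.
- key_block: Loose black key block, standing on the mat. Origin: centre of its underside; x along its long side, z up. From below: plug 50 (x) x 34 (y) x 30 mm (tapered foot), collar 66 x 50 x 8 mm (30 to 38 mm up), grip 58 (x) x 22 (y) x 42 mm (38 to 80 mm up). It fits the socket either way round; fully home, the collar lies on the control unit's top and the origin is 30 mm below the mouth.
- mat: Fixed white mat 220 x 170 x 6 mm, on the other side of the mixer from the control unit. Origin: centre of its underside.
- jar: Bystander: loose small jar, 44 mm across, 55 high, on the mat near the key block. Origin: centre of its underside.
- reagent_bottle: Bystander: loose amber bottle, 72 mm across, 170 high. Origin: centre of its underside.
- beaker: Bystander: loose glass beaker, 72 mm across, 85 high. Origin: centre of its underside.
- dish: Bystander: loose low glass dish, 90 mm across, 20 high. Origin: centre of its underside.
- can: Bystander: loose metal can, 60 mm across, 100 high, in front of the mixer. Origin: centre of its underside.
Not all that is in view belongs to the job. What is shaped like the key_block but orange or yellow is not meant.

How it is judged:
On the way, in this order (a step that is already met when the one before it is completed fails the run):
1. both winged caps are screwed shut (within 0.1 rad of the stop) (value of joint each of left_cap, right_cap below 0.1 rad), for 0.2 s.
2. then the key block is fully home in the socket (z of key_block in the frame of socket below -0.026 m and horizontal distance between key_block and socket below 0.005 m and angle between key_block's own z axis and vertical below 0.08 rad and angle between the x axis of key_block and the x axis of socket, either way round below 0.12 rad), for 0.2 s.
At the end, for the whole second after the job is handed in: Both winged caps are within 0.1 rad of fully shut; the key block is in the socket, its underside at least 26 mm below the mouth (30 is home), within 5 mm of its centre, upright within 0.08 rad and in line within 0.12 rad, released and at rest (all of step 1 and all of step 2 and linear speed of key_block below 0.02 m/s); the robot touches nothing.
It fails at once if a bystander (jar, reagent bottle, beaker, dish or can) is pushed more than 30 mm (distance of any of jar, reagent_bottle, beaker, dish, can from where it was at the start of the episode above 0.03 m).
It fails at once if a bystander is knocked over (angle between any of jar, reagent_bottle, beaker, dish, can's own z axis and vertical above 0.5 rad).
It also fails if it takes over 72 s, if anything falls off the work surface, if the arm or the gripper's body presses on something with over 40 N, if the wrist force passes 120 N, or if a joint passes its speed limit or range.

## Working session

There is one attempt and no reset: what is moved stays moved. The work goes in short steps, Python scripts to look and compute and a tool call to move; the robot and the scene stay as the last step left them, time stands still between calls to the robot, and variables do not carry over. Pictures are saved under pics/ and viewed, at most 10 in all, crops included, and the job is handed in when it is done.

Besides the shell and the picture viewer there is one more tool, called after "Call:" as name(argument=value, ...) on one line, values as JSON. play_rows: Moves the arm, as the interface text tells. Its arguments: {"type":"object","properties":{"commands":{"type":"array"},"grip":{"type":"number"},"grip_force":{"type":"number"}},"required":["commands"]}

```bash
ls; mkdir -p pics; python3 - <<'E'
from bench import bot
import cv2,numpy as np
np.set_printoptions(precision=4,suppress=True)
s=bot.read_state();print(s)
for n in ["scene","top","wrist"]:
    c=bot.get_calibration(n);print(n,c)
    cv2.imwrite(f"pics/{n}0.png",bot.get_image(n)[:,:,::-1])
E
```

```text
pics
{'time_s': 0.0, 'joint_pos': array([-1.3071,  0.4778,  0.0223,  1.5564, -0.0115,  1.1093, -0.0831]), 'dq': array([-0.0009, -0.0004, -0.0011,  0.0009,  0.0006, -0.0002,  0.001 ]), 'joint_efforts': array([ -0.0005, -58.2854,   1.5342, -27.2605,  -0.0544,   0.0172,
         0.0002]), 'eef_pos': array([0.245 , 0.6284, 0.2387]), 'tool_rot': array([[-0.9317,  0.3633, -0.0006],
       [ 0.3633,  0.9317, -0.0017],
       [-0.0001, -0.0018, -1.    ]]), 'wrist_force': array([ 0.3845,  0.4067, -0.4694]), 'wrist_torque': array([ 0.0268, -0.0063, -0.0206]), 'grip_force': 0.0, 'width': 0.08787494001949286}
scene {'fov_y': 57.55211798587845, 'cx': 283.18911347245756, 'cy': 210.41923512080024, 'k1': 0.02030276224121015, 'extrinsics': array([[-0.7783,  0.4416, -0.4463,  0.8978],
       [ 0.6277,  0.5659, -0.5346,  0.5402],
       [ 0.0165, -0.6962, -0.7176,  0.9015],
       [ 0.    ,  0.    ,  0.    ,  1.    ]])}
top {'fov_y': 42.0721190007309, 'cx': 281.2776310022071, 'cy': 207.97700747478814, 'k1': -0.12418217171922159, 'extrinsics': array([[ 0.0105, -0.9853,  0.1703,  0.1884],
       [-0.9999, -0.0093,  0.008 , -0.0132],
       [-0.0063, -0.1704, -0.9854,  1.6932],
       [ 0.    ,  0.    ,  0.    ,  1.    ]])}
wrist {'fov_y': 64.98485552476855, 'cx': 272.5616980384961, 'cy': 211.23846131931626, 'k1': -0.04093434429953593, 'mount': array([[-0.0001, -0.9678, -0.2517,  0.0679],
       [ 1.    ,  0.    , -0.0004, -0.0004],
       [ 0.0004, -0.2517,  0.9678, -0.1452],
       [ 0.    ,  0.    ,  0.    ,  1.    ]])}
```

View pics/top0.png

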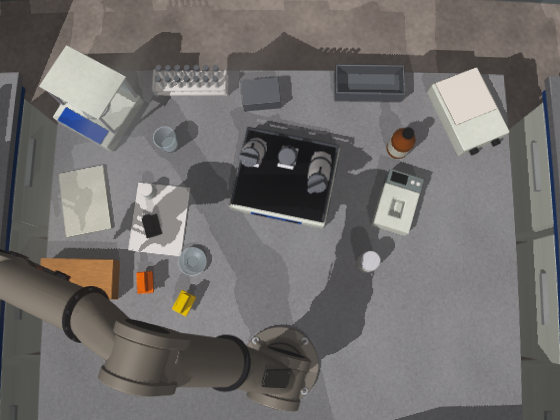

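View pics/scene0.png

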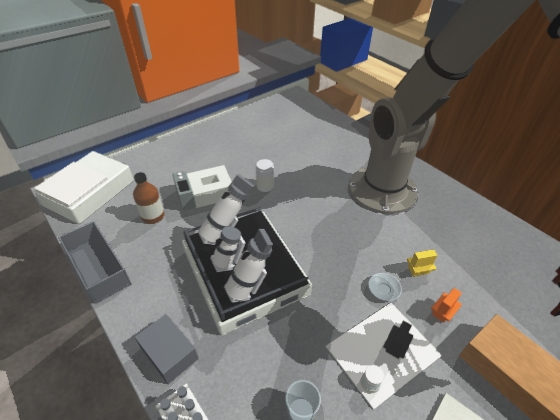

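The black key block is at top (151,224), with the orange (145,282) and yellow (184,302) lookalikes rejected. The socket is at (397,209). The left cap is near (252,150), the right cap near (319,175), and the jar is on the mat at about (143,190). I'll check these in one close crop sheet.

```bash
cat > h.py <<'E'
from bench import bot
import cv2,numpy as np
np.set_printoptions(precision=4,suppress=True)
def cam(n,s=None):
    c=bot.get_calibration(n)
    if n=="wrist":
        T=np.eye(4);T[:3,:3]=s["tool_rot"];T[:3,3]=s["eef_pos"];T=T@c["mount"]
    else: T=c["extrinsics"]
    return dict(f=210/np.tan(np.radians(c["fov_y"]/2)),cx=c["cx"],cy=c["cy"],k=c["k1"],T=T)
def ray(c,p):
    d=(np.array(p,float)-[c["cx"],c["cy"]])/c["f"];u=d.copy()
    for _ in range(20):u=d/(1+c["k"]*(u@u))
    v=c["T"][:3,:3]@np.r_[u,1];return c["T"][:3,3],v/np.linalg.norm(v)
def plane(c,p,z):
    o,v=ray(c,p);return o+v*(z-o[2])/v[2]
def tri(*cps):
    A=np.zeros((3,3));b=np.zeros(3);R=[ray(c,p) for c,p in cps]
    for o,v in R:
        M=np.eye(3)-np.outer(v,v);A+=M;b+=M@o
    x=np.linalg.solve(A,b)
    return x,[np.linalg.norm((np.eye(3)-np.outer(v,v))@(x-o)) for o,v in R]
def proj(c,P):
    q=c["T"][:3,:3].T@(np.array(P)-c["T"][:3,3]);u=q[:2]/q[2]
    return u*(1+c["k"]*(u@u))*c["f"]+[c["cx"],c["cy"]]
E
python3 - <<'E'
import cv2,numpy as np
t=cv2.imread("pics/top0.png");s=cv2.imread("pics/scene0.png")
def cr(i,x,y,w,h): return cv2.resize(i[y:y+h,x:x+w],(400,300),interpolation=cv2.INTER_CUBIC)
o=np.vstack([np.hstack([cr(t,225,120,120,90),cr(t,120,175,80,60)]),np.hstack([cr(s,190,165,120,90),cr(s,330,310,120,90)])])
cv2.imwrite("pics/c1.png",o)
E
```

```text
(no output)
```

View pics/c1.png

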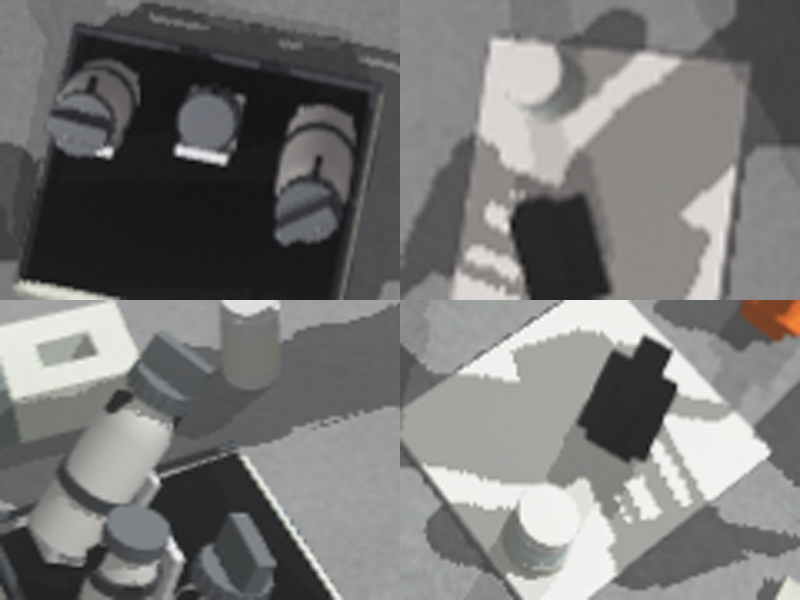

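The crop confirms the black block with its grip bar and collar on the mat, with the white jar beside it. Both winged caps sit well off the black ridges, which lie in each bottle's lean plane (full-image ridges about (253,145) and (320,169)). Now I'll localise everything.

```bash
python3 - <<'E'
from h import *
t=cam("top");sc=cam("scene")
P=lambda x,y:(225+x/400*120,120+y/300*90)
for n,a,b,z in [("L",(50,112),(116,126),.254),("R",(275,232),(338,203),.244)]:
    A=plane(t,P(*a),z);B=plane(t,P(*b),z);print(n,(A+B)/2,np.degrees(np.arctan2(*(A-B)[1::-1])), "scene px",proj(sc,(A+B)/2))
print("ridges",plane(t,P(93,82),.19),plane(t,P(318,165),.17))
f1=plane(t,(232,207),.06);f2=plane(t,(326,222),.06);print("front",f1,f2,np.degrees(np.arctan2(*(f1-f2)[1::-1]))-90)
i=cv2.imread("pics/top0.png");h=cv2.cvtColor(i,cv2.COLOR_BGR2HSV)
# control unit white block & socket
m=(i.min(2)>150).astype(np.uint8);m[:,:365]=0;m[:,440:]=0;m[:160]=0;m[245:]=0
cs,hi=cv2.findContours(m,cv2.RETR_CCOMP,cv2.CHAIN_APPROX_NONE)
for c,hh in zip(cs,hi[0]):
    if cv2.contourArea(c)>30: print(hh[3],cv2.contourArea(c),cv2.boundingRect(c),cv2.boxPoints(cv2.minAreaRect(c)).tolist())
m=(i.max(2)<45).astype(np.uint8);m[:,:135]=0;m[:,172:]=0;m[:205]=0;m[245:]=0
cs,_=cv2.findContours(m,cv2.RETR_EXTERNAL,cv2.CHAIN_APPROX_NONE);c=max(cs,key=cv2.contourArea)
r=cv2.minAreaRect(c);print("key",r,plane(t,r[0],.05),[plane(t,p,.05)[:2] for p in cv2.boxPoints(r)])
print("jar",plane(t,(120+533/5,175+75/5),.06),"can",plane(t,(371,259),.1),"amber",plane(t,(403,135),.15),"beaker",plane(t,(165,135),.08),"dish",plane(t,(193,260),.02))
E
```

```text
L [0.5809 0.0856 0.254 ] 78.10239890499815 scene px [260.9651 234.552 ]
R [ 0.5024 -0.0976  0.244 ] 115.6442710810732 scene px [243.2222 180.3479]
ridges [0.6312 0.082  0.19  ] [ 0.5647 -0.1119  0.17  ]
front [0.4722 0.15   0.06  ] [ 0.4289 -0.1356  0.06  ] -8.630214525908912
-1 1527.0 (374, 183, 45, 53) [[372.22607421875, 225.83119201660156], [384.96490478515625, 182.5190887451172], [419.8311767578125, 192.7738800048828], [407.09234619140625, 236.0859832763672]]
0 178.0 (387, 198, 19, 21) [[386.39459228515625, 214.9675750732422], [391.8648681640625, 197.18919372558594], [405.8486328125, 201.4918975830078], [400.37835693359375, 219.27027893066406]]
key ((151.0961456298828, 225.01922607421875), (21.487918853759766, 14.909984588623047), 74.74488067626953) [0.4156 0.3985 0.05  ] [array([0.4413, 0.4311]), array([0.454 , 0.3868]), array([0.39  , 0.3662]), array([0.3774, 0.4102])]
jar [0.5248 0.1679 0.06  ] can [ 0.3148 -0.2642  0.1   ] amber [ 0.6775 -0.3583  0.15  ] beaker [0.6932 0.3626 0.08  ] dish [0.3126 0.2702 0.02  ]
```

Call:
play_rows(commands=[[[-1,-0.77,-1],0],[[-1,-0.77,-1],0],[[-1,-0.77,-1],0],[[-1,-0.77,-1],0]], grip=1)

```text
time_s: 0.48
eef_pos: [0.3117, 0.5189, 0.341]
tool_rot: [[-0.931, 0.364, 0.0], [0.364, 0.931, -0.0], [-0.0, 0.0, -1.0]]
wrist_force: [1.1, 0.6, -0.4]
width: 0.0877
grip_force: 0.0
```

Call:
play_rows(commands=[[[-1,-0.77,-0.6],0],[[-1,-0.77,-0.6],0],[[-1,-0.77,-0.6],0],[[-1,-0.77,-0.6],0]])

```text
time_s: 0.82
eef_pos: [0.3799, 0.4079, 0.4028]
tool_rot: [[-0.929, 0.37, 0.004], [0.37, 0.929, 0.002], [-0.003, 0.003, -1.0]]
wrist_force: [0.7, 0.4, 0.1]
width: 0.0879
grip_force: 0.0
```

Call:
play_rows(commands=[[[-1,-0.77,0],0],[[-1,-0.77,0],0],[[-1,-0.77,0],0],[[-1,-0.77,0],0]])

```text
time_s: 1.15
eef_pos: [0.4454, 0.2965, 0.3999]
tool_rot: [[-0.927, 0.374, 0.002], [0.374, 0.927, -0.003], [-0.003, -0.002, -1.0]]
wrist_force: [0.8, -2.1, 0.3]
width: 0.0883
grip_force: 0.0
```

Call:
play_rows(commands=[[[-1,-0.77,0],0],[[-1,-0.77,0],0],[[-1,-0.77,0],0],[[-1,-0.77,0],0]])

```text
time_s: 1.48
eef_pos: [0.5095, 0.1883, 0.3997]
tool_rot: [[-0.927, 0.374, 0.002], [0.374, 0.927, -0.003], [-0.003, -0.002, -1.0]]
wrist_force: [-0.1, 0.4, -0.2]
width: 0.0877
grip_force: 0.0
```

Call:
play_rows(commands=[[[-1,-0.77,0],0.22],[[-1,-0.77,0],0.22],[[-1,-0.77,0],0.22],[[-1,-0.77,0],0.22],[[-1,-0.77,0],0.22],[[-1,-0.77,0],0.22],[[-1,-0.77,0],0.22],[[-1,-0.77,0],0.22],[[-1,-0.77,0],0.22],[[-1,-0.77,0],0.22],[[-1,-0.77,0],0.22],[[-1,-0.77,0],0.22]])

```text
time_s: 2.48
eef_pos: [0.571, 0.0894, 0.3991]
tool_rot: [[0.186, 0.982, -0.001], [0.982, -0.186, -0.0], [-0.0, -0.001, -1.0]]
wrist_force: [0.4, 0.5, 0.1]
width: 0.0877
grip_force: 0.0
```

```bash
python3 - <<'E'
from h import *
s=bot.read_state();i=bot.get_image("wrist");print(s["time_s"],s["eef_pos"],s["tool_rot"],s["joint_pos"])
np.save("w1.npy",[s["eef_pos"],*s["tool_rot"]])
cv2.imwrite("pics/w1.png",i[:,:,::-1])
E
```

```text
2.4833 [0.571  0.0894 0.3991] [[ 0.1863  0.9825 -0.0008]
 [ 0.9825 -0.1863 -0.0003]
 [-0.0004 -0.0007 -1.    ]] [-0.7218  0.2206  0.5651  1.6019 -0.1201  1.3549 -0.3291]
```

View pics/w1.png

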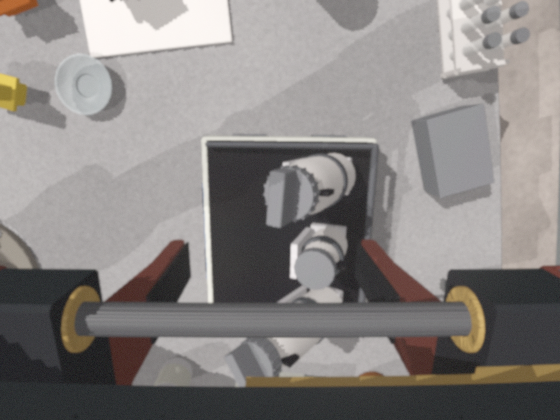

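The wrist view shows the left cap at about (285,195), its bar's top face being the dark strip around (274,197) from (270,169) to (277,226). The right cap is hidden behind the gripper near (250,360). I'll enlarge the left cap and triangulate.

```bash
python3 - <<'E'
from h import *
i=cv2.imread("pics/w1.png")
cv2.imwrite("pics/w1c.png",cv2.resize(i[150:240,240:360],(800,600),interpolation=cv2.INTER_CUBIC))
a=np.load("w1.npy");w=cam("wrist",dict(eef_pos=a[0],tool_rot=a[1:]));t=cam("top");sc=cam("scene")
print(plane(w,(274,197),.2545),tri((w,(274,197)),(t,(249.9,155.7))))
A=plane(w,(270,169),.2545);B=plane(w,(278,226),.2545);print(A,B,np.degrees(np.arctan2(*(A-B)[1::-1])))
# platform edges for yaw
print([plane(w,p,.065) for p in [(205,140),(376,140)]])
E
```

```text
[0.5737 0.0947 0.2545] (array([0.5774, 0.0898, 0.2519]), [np.float64(0.005719223322064793), np.float64(0.005719223322064829)])
[0.5749 0.1201 0.2545] [0.5723 0.0672 0.2545] 87.13590572381919
[array([0.4855, 0.1546, 0.065 ]), array([0.7257, 0.1093, 0.065 ])]
```

View pics/w1c.png

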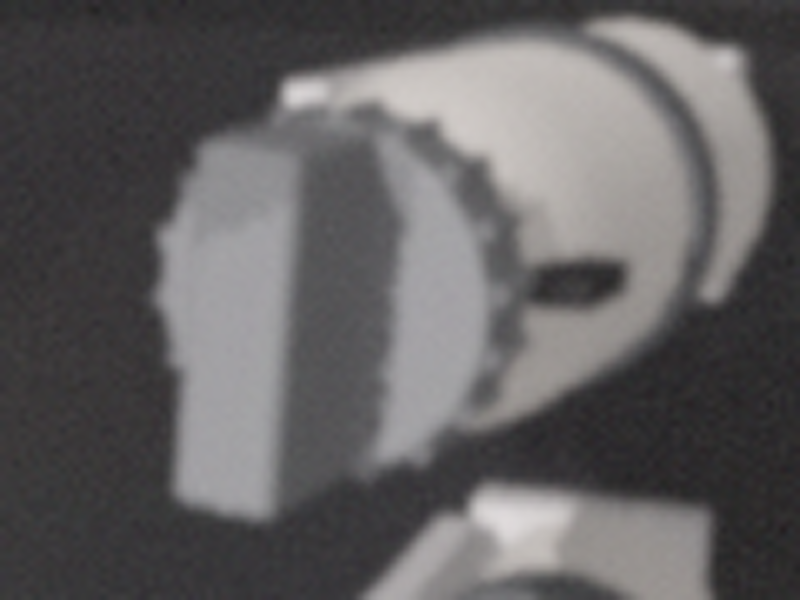

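```bash
python3 - <<'E'
from h import *
a=np.load("w1.npy");w=cam("wrist",dict(eef_pos=a[0],tool_rot=a[1:]));t=cam("top")
q=[(240+x/6.667,150+y/6.667) for x,y in [(205,145),(300,155),(270,520),(175,495)]]
c=np.mean(q,0)
for z in(.2445,.2545,.2645):
    p=[plane(w,k,z) for k in q];A=(p[0]+p[1])/2;B=(p[2]+p[3])/2
    print(z,np.mean(p,0),np.linalg.norm(A-B),np.degrees(np.arctan2(*(A-B)[1::-1])),np.linalg.norm(p[0]-p[1]),"in top crop",(proj(t,np.mean(p,0))-[225,120])/.3)
E
```

```text
0.2445 [0.5743 0.0896 0.2445] 0.051311595504149966 74.71223452267374 0.013077107185638016 in top crop [ 78.5598 129.7411]
0.2545 [0.5746 0.0918 0.2545] 0.049600243424749724 74.71223452267373 0.012640957532624909 in top crop [ 75.0611 126.1673]
0.2645 [0.5749 0.0941 0.2645] 0.04788889134534946 74.71223452267371 0.01220480787961191 in top crop [ 71.5167 122.5469]
```

Call:
play_rows(commands=[[[0.21,-0.27,0],0],[[0.21,-0.27,0.4],0],[[0.21,-0.27,0.8],0],[[0.21,-0.27,1],0],[[0.21,-0.27,1],0],[[0.21,-0.27,1],0]], grip=0, grip_force=20)

```text
time_s: 3.03
eef_pos: [0.5481, 0.1143, 0.2993]
tool_rot: [[0.18, 0.984, -0.002], [0.984, -0.18, -0.001], [-0.001, -0.002, -1.0]]
wrist_force: [-0.5, 0.6, 0.0]
width: 0.0514
grip_force: 0.0
```

Call:
play_rows(commands=[[[0,0,0.25],0],[[0,0,0.52],0],[[0,0,0.52],0],[[0,0,0.52],0]])

```text
time_s: 3.37
eef_pos: [0.5492, 0.1162, 0.2504]
tool_rot: [[0.179, 0.984, 0.002], [0.984, -0.179, 0.003], [0.004, 0.001, -1.0]]
wrist_force: [-0.4, 0.5, 0.3]
width: 0.0231
grip_force: 0.3
```

Call:
play_rows(commands=[[[0,0.06,0],0],[[0,0.12,0],0],[[0,0.18,0],0],[[0,0.22,0],0],[[0,0.26,0],0],[[0,0.3,0],0],[[0,0.33,0],0],[[0,0.36,0],0],[[0,0.36,0],0]])

```text
time_s: 4.12
eef_pos: [0.5857, 0.1114, 0.25]
tool_rot: [[0.177, 0.984, 0.004], [0.984, -0.178, 0.005], [0.005, 0.003, -1.0]]
wrist_force: [1.5, 4.6, 0.7]
width: 0.0008
grip_force: 2.7
```

```bash
python3 - <<'E'
from h import *
s=bot.read_state();i=bot.get_image("top");print(s["time_s"],s["eef_pos"],s["wrist_force"]);j=bot.get_image("scene")
w=bot.get_image("wrist")
f=lambda a,x,y,ww,h:cv2.resize(a[y:y+h,x:x+ww],(400,300),interpolation=cv2.INTER_CUBIC)
cv2.imwrite("pics/p1.png",np.hstack([f(i,225,120,120,90),f(j,190,165,120,90)])[:,:,::-1])
E
```

```text
4.1167 [0.5857 0.1114 0.25  ] [1.5247 4.6355 0.7262]
```

View pics/p1.png

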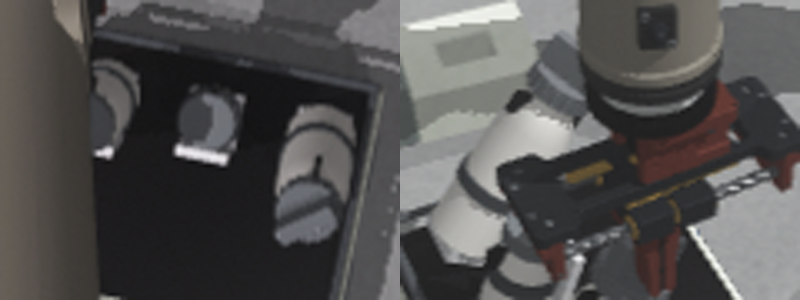

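The top crop shows the arm hiding the left cap. The +4.6 N sideways reaction says the bar has swung most of the way. I'll push sideways to the stop.

Call:
play_rows(commands=[[[-0.03,0,0],0],[[-0.06,0,0],0],[[-0.06,0,0],0],[[-0.06,0,0],0]])

```text
time_s: 4.6
eef_pos: [0.5862, 0.1085, 0.2507]
tool_rot: [[0.176, 0.984, 0.008], [0.984, -0.176, 0.009], [0.01, 0.007, -1.0]]
wrist_force: [4.8, 14.4, -1.6]
width: 0.0001
grip_force: 7.4
```

Call:
play_rows(commands=[[[-0.02,0,0],0],[[-0.04,0,0],0],[[-0.04,0,0],0],[[-0.04,0,0],0]])

```text
time_s: 4.93
eef_pos: [0.5861, 0.1082, 0.2508]
tool_rot: [[0.173, 0.985, 0.01], [0.985, -0.173, 0.013], [0.014, 0.008, -1.0]]
wrist_force: [7.3, 21.7, -4.6]
width: 0.0003
grip_force: 11.2
```

Stalled against a rising force, which looks like the stop. I'll back off, rise and check.

Call:
play_rows(commands=[[[0.15,-0.1,0],0],[[0.15,-0.1,-0.4],0],[[0.15,-0.1,-0.8],0],[[0.15,-0.1,-1],0]])

```text
time_s: 5.27
eef_pos: [0.5773, 0.1142, 0.3541]
tool_rot: [[0.181, 0.983, 0.008], [0.983, -0.181, 0.002], [0.003, 0.007, -1.0]]
wrist_force: [0.7, 0.0, 1.3]
width: 0.0002
grip_force: 0.0
```

Call:
play_rows(commands=[[[-0.85,-0.5,-0.5],0],[[-0.85,-0.5,-0.5],0],[[-0.85,-0.5,-0.5],0],[[-0.85,-0.5,-0.5],0]])

```text
time_s: 5.6
eef_pos: [0.5102, 0.034, 0.403]
tool_rot: [[0.188, 0.982, 0.007], [0.982, -0.188, 0.003], [0.004, 0.007, -1.0]]
wrist_force: [-0.5, 0.2, 1.3]
width: 0.0008
grip_force: 0.0
```

Call:
play_rows(commands=[[[-1,-0.2,0],0],[[-1,-0.2,0],0],[[-1,-0.2,0],0],[[-1,-0.2,0],0],[[-1,-0.2,0],0],[[-1,-0.2,0],0]])

```text
time_s: 6.1
eef_pos: [0.4733, -0.0538, 0.3984]
tool_rot: [[0.181, 0.984, 0.002], [0.984, -0.181, 0.0], [0.001, 0.001, -1.0]]
wrist_force: [-0.7, 0.7, -0.9]
width: 0.0004
grip_force: 0.0
```

```bash
python3 - <<'E'
from h import *
s=bot.read_state();i=bot.get_image("wrist");print(s["time_s"],s["eef_pos"],s["tool_rot"],s["joint_pos"])
np.save("w2.npy",[s["eef_pos"],*s["tool_rot"]])
cv2.imwrite("pics/w2.png",cv2.cvtColor(i,cv2.COLOR_RGB2BGR))
t=bot.get_image("top")[:,:,::-1];cv2.imwrite("pics/top2.png",t)
f=lambda a,x,y,w,h:cv2.resize(a[y:y+h,x:x+w],(400,300),interpolation=cv2.INTER_CUBIC)
cv2.imwrite("pics/p2.png",np.vstack([np.hstack([f(t,225,120,120,90),f(i[:,:,::-1],0,0,560,420)]),cv2.resize(i[0:225,150:450,::-1],(800,600))[::2]]))
E
```

```text
6.1 [ 0.4733 -0.0538  0.3984] [[ 0.1808  0.9835  0.0016]
 [ 0.9835 -0.1808  0.0004]
 [ 0.0007  0.0015 -1.    ]] [-0.652  -0.0122  0.6407  1.8188  0.007   1.3309 -0.1948]
```

View pics/w2.png

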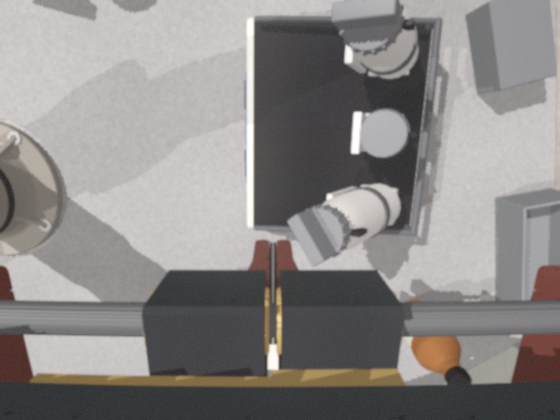

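The left cap at about (367,20) now has its bar in line with the lean and its ridge at (407,22). The right cap at about (320,235) still lies across. I'll enlarge both.

```bash
python3 - <<'E'
import cv2,numpy as np
i=cv2.imread("pics/w2.png")
f=lambda x,y:cv2.resize(i[y:y+90,x:x+120],(600,450),interpolation=cv2.INTER_CUBIC)
a=cv2.resize(i[0:60,315:435],(600,300),interpolation=cv2.INTER_CUBIC)
b=cv2.resize(i[200:260,270:390],(600,300),interpolation=cv2.INTER_CUBIC)
cv2.imwrite("pics/c2.png",np.vstack([a,b]))
E
```

```text
(no output)
```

View pics/c2.png

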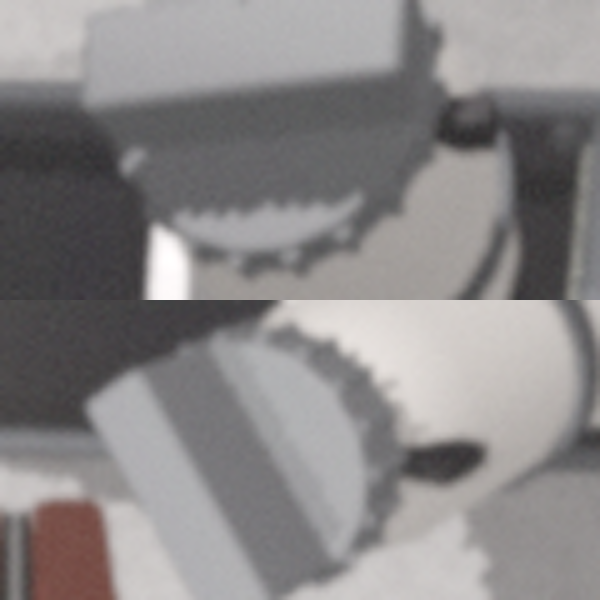

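```bash
python3 - <<'E'
from h import *
a=np.load("w2.npy");w=cam("wrist",dict(eef_pos=a[0],tool_rot=a[1:]));t=cam("top")
for z in(.234,.244):
    A=plane(w,(293,217.7),z);C=plane(w,(306.5,242.3),z);print("R",z,A,C,np.linalg.norm(A-C),np.degrees(np.arctan2(*(A-C)[1::-1])),"topcrop",(proj(t,C)-[225,120])/.3)
# left: lower long edge of top face
for z0 in(.24,.245,.25):
    p=plane(w,(315+95/5,100/5),z0-.0118);q=plane(w,(315+405/5,68/5),z0+.0118);print("L",p,q,np.linalg.norm(p-q),np.degrees(np.arctan2(*(q-p)[1::-1])))
# mixer left & right edges of platform as yaw ref: front white edge
p=plane(w,(251,25),.065);q=plane(w,(251,225),.065);print("front",p,q,np.degrees(np.arctan2(*(p-q)[1::-1]))-90)
print("Lridge",plane(w,(315+468/5,115/5),.19),"Rridge",plane(w,(270+445/5,200+160/5),.17))
E
```

```text
R 0.234 [ 0.4902 -0.0763  0.234 ] [ 0.4992 -0.1038  0.234 ] 0.02896920389077286 108.14135231075811 topcrop [313.3917 223.8624]
R 0.244 [ 0.4901 -0.0734  0.244 ] [ 0.4988 -0.1     0.244 ] 0.028033792121902382 108.14135231075807 topcrop [309.5251 221.7868]
L [0.5553 0.0919 0.2282] [0.6003 0.0823 0.2518] 0.051737709150785904 -12.046770813977554
L [0.5542 0.0906 0.2332] [0.5984 0.0811 0.2568] 0.050978744033114906 -12.195917484925921
L [0.5531 0.0894 0.2382] [0.5964 0.0799 0.2618] 0.05022313009909484 -12.350812838698587
front [0.4821 0.1462 0.065 ] [ 0.4281 -0.1247  0.065 ] -11.28395533923866
Lridge [0.6361 0.0864 0.19  ] Rridge [ 0.5658 -0.1265  0.17  ]
```

The left bar reads −12°, against a mixer yaw of about −11°, so the left cap is shut. Next is the right cap, with the same push and a rising path to clear its steeper disc.

Call:
play_rows(commands=[[[-0.21,-0.09,0.3],0],[[-0.21,-0.09,0.7],0],[[-0.21,-0.09,1],0],[[-0.21,-0.09,1],0]])

```text
time_s: 6.53
eef_pos: [0.4567, -0.0727, 0.2928]
tool_rot: [[0.181, 0.984, -0.009], [0.984, -0.181, -0.002], [-0.003, -0.009, -1.0]]
wrist_force: [-2.1, 0.6, -0.7]
width: 0.0005
grip_force: 0.0
```

Call:
play_rows(commands=[[[0,0,0.3],0],[[0,0,0.66],0],[[0,0,0.66],0],[[0,0,0.66],0]])

```text
time_s: 6.87
eef_pos: [0.4598, -0.0733, 0.2321]
tool_rot: [[0.181, 0.983, -0.003], [0.983, -0.181, -0.001], [-0.002, -0.002, -1.0]]
wrist_force: [-0.4, -0.7, 0.1]
width: 0.0004
grip_force: 0.0
```

Call:
play_rows(commands=[[[0,0.08,0],0],[[0,0.14,-0.02],0],[[0,0.19,-0.04],0],[[0,0.24,-0.06],0],[[0,0.29,-0.08],0],[[0,0.34,-0.11],0],[[0,0.39,-0.13],0],[[0,0.44,-0.15],0],[[0,0.49,-0.16],0],[[0,0.49,-0.16],0],[[0,0.49,-0.16],0]])

```text
time_s: 7.78
eef_pos: [0.507, -0.0782, 0.2478]
tool_rot: [[0.178, 0.984, -0.004], [0.984, -0.178, 0.006], [0.005, -0.005, -1.0]]
wrist_force: [0.2, 7.1, -3.1]
width: 0.0002
grip_force: 3.2
```

Call:
play_rows(commands=[[[-0.03,0.03,0],0],[[-0.06,0.03,0],0],[[-0.08,0.03,0],0],[[-0.08,0.03,0],0],[[-0.08,0.03,0],0]])

```text
time_s: 8.2
eef_pos: [0.5097, -0.0806, 0.2484]
tool_rot: [[0.175, 0.985, -0.003], [0.985, -0.175, 0.014], [0.013, -0.006, -1.0]]
wrist_force: [-6.3, 26.0, 2.0]
width: 0.0006
grip_force: 12.6
```

Call:
play_rows(commands=[[[-0.02,0,0],0],[[-0.04,0,0],0],[[-0.04,0,0],0],[[-0.04,0,0],0]])

```text
time_s: 8.53
eef_pos: [0.5096, -0.081, 0.2485]
tool_rot: [[0.172, 0.985, -0.003], [0.985, -0.172, 0.018], [0.017, -0.006, -1.0]]
wrist_force: [-5.2, 36.0, 2.9]
width: 0.0002
grip_force: 17.0
```

Call:
play_rows(commands=[[[0.15,-0.1,0],0],[[0.15,-0.1,-0.4],0],[[0.15,-0.1,-0.8],0],[[0.15,-0.1,-1],0],[[0.15,-0.1,-1],0]], grip=0.5)

```text
time_s: 8.95
eef_pos: [0.5052, -0.0792, 0.3547]
tool_rot: [[0.182, 0.983, 0.012], [0.983, -0.182, 0.002], [0.004, 0.011, -1.0]]
wrist_force: [-0.6, -0.6, 0.8]
width: 0.0304
grip_force: 0.0
```

Call:
play_rows(commands=[[[-0.7,-0.1,-0.6],0],[[-0.7,-0.1,-0.6],0],[[-0.7,-0.1,-0.6],0],[[-0.7,-0.1,-0.6],0],[[-0.7,-0.1,-0.6],0]])

```text
time_s: 9.37
eef_pos: [0.4794, -0.1453, 0.4081]
tool_rot: [[0.183, 0.983, 0.002], [0.983, -0.183, 0.001], [0.001, 0.001, -1.0]]
wrist_force: [-0.1, 1.8, 0.3]
width: 0.0439
grip_force: 0.0
```

```bash
python3 - <<'E'
from h import *
s=bot.read_state();i=bot.get_image("wrist")[:,:,::-1];print(s["time_s"],s["eef_pos"],s["tool_rot"],s["joint_pos"])
np.save("w3.npy",[s["eef_pos"],*s["tool_rot"]]);w=cam("wrist",s)
cv2.imwrite("pics/w3.png",i)
u,v=proj(w,[.5,-.1,.24]);x,y=int(u)-50,max(0,int(v)-35);print(x,y,proj(w,[.574,.0896,.245]))
cv2.imwrite("pics/c3.png",np.hstack([cv2.resize(i[y:y+80,x:x+100],(500,400),interpolation=cv2.INTER_CUBIC),np.vstack([cv2.resize(i,(300,225)),np.zeros((175,300,3),np.uint8)])]))
E
```

```text
9.3667 [ 0.4794 -0.1453  0.4081] [[ 0.1828  0.9831  0.0016]
 [ 0.9831 -0.1828  0.0008]
 [ 0.0011  0.0015 -1.    ]] [-0.5408  0.0423  0.7538  1.7588 -0.0308  1.3506  0.0354]
234 112 [ 333.9488 -102.9332]
```

View pics/c3.png

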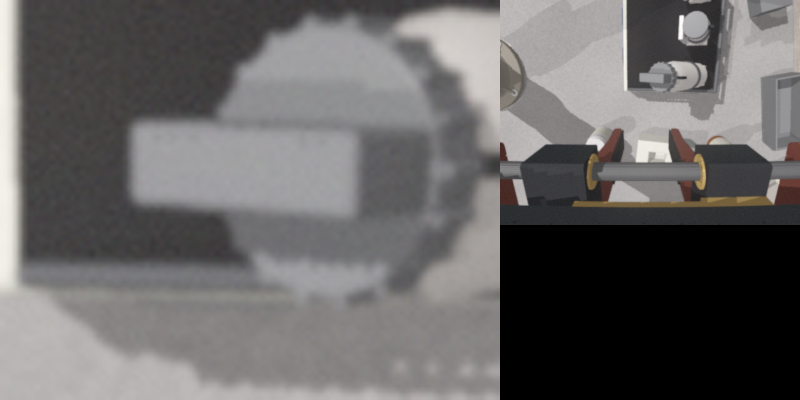

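The right bar is now in line with its ridge at crop (490,163), so both caps are shut. Next I'll look at the socket with the wrist camera.

Call:
play_rows(commands=[[[-1,0.1,0.3],0],[[-1,0.1,0.3],0],[[-1,0.1,0.3],0],[[-1,0.1,0.3],0]], grip=1)

```text
time_s: 9.75
eef_pos: [0.4687, -0.2486, 0.3752]
tool_rot: [[0.187, 0.982, -0.005], [0.982, -0.187, -0.001], [-0.002, -0.004, -1.0]]
wrist_force: [0.1, 0.2, -0.2]
width: 0.0675
grip_force: 0.0
```

Call:
play_rows(commands=[[[-1,0.1,0.5],0],[[-1,0.1,0.5],0],[[-1,0.1,0.5],0],[[-1,0.1,0.5],0]])

```text
time_s: 10.08
eef_pos: [0.46, -0.3481, 0.3238]
tool_rot: [[0.186, 0.982, -0.007], [0.982, -0.186, -0.0], [-0.001, -0.006, -1.0]]
wrist_force: [-0.7, 0.4, 0.8]
width: 0.0875
grip_force: 0.0
```

Call:
play_rows(commands=[[[-0.45,0,0],0],[[-0.45,0,0],0],[[-0.45,0,0],0],[[-0.45,0,0],0],[[-0.45,0,0],0],[[-0.45,0,0],0]])

```text
time_s: 10.58
eef_pos: [0.4552, -0.388, 0.3274]
tool_rot: [[0.179, 0.984, 0.0], [0.984, -0.179, 0.001], [0.001, -0.0, -1.0]]
wrist_force: [0.1, -0.6, 0.0]
width: 0.0879
grip_force: 0.0
```

```bash
python3 - <<'E'
from h import *
s=bot.read_state();i=np.ascontiguousarray(bot.get_image("wrist")[:,:,::-1]);print(s["time_s"],s["eef_pos"],s["tool_rot"][:2,:2].ravel(),s["dq"])
np.save("w4.npy",[s["eef_pos"],*s["tool_rot"]]);w=cam("wrist",s);cv2.imwrite("pics/w4.png",i)
t=cam("top");e=plane(t,(396,208.2),.06);print("top est",e,"->px",proj(w,e))
g=i.min(2)
u,v=proj(w,e).astype(int);print(g[v-60:v+61:12,u-84:u+85:12])
for th in(130,150,170,190):
    m=(g>th).astype(np.uint8)
    cs,hi=cv2.findContours(m,cv2.RETR_CCOMP,cv2.CHAIN_APPROX_NONE)
    for c,hh in zip(cs,hi[0]):
        r=cv2.minAreaRect(c)
        if hh[3]>=0 and cv2.contourArea(c)>600 and np.hypot(r[0][0]-u,r[0][1]-v)<40:
            p=np.array([plane(w,k,.06)[:2] for k in cv2.boxPoints(r)]);d=p[1]-p[0],p[2]-p[1]
            print(th,cv2.contourArea(c),r,p.mean(0),[(np.linalg.norm(k),np.degrees(np.arctan2(k[1],k[0]))) for k in d])
E
```

```text
10.5833 [ 0.4552 -0.388   0.3274] [ 0.1792  0.9838  0.9838 -0.1792] [ 0.0061 -0.0042  0.0074 -0.0026  0.0016 -0.0001  0.0046]
top est [ 0.4732 -0.3496  0.06  ] ->px [280.9148 148.4253]
[[148 153 149 166 166 168 161 157 157 163 171 165 166 164 162]
 [149 151 166 166 209 178 156 152 158 154 155 158 153 155 147]
 [113 160 167 167 220 217 218 216 217 212 213 212 201 146 153]
 [115 119 165 175 217 217 217 214 216 215 215 213 208  80  74]
 [118 116 117 138 164 216 141 149 179 197 212 213 169  66  61]
 [113 118 118 152 161 160 143 153 210 180 213 213 149  68  60]
 [118 117 119 161 162 162 139 141 173 187 214 213 157  62  58]
 [113 118 119 160 160 164 164 162 163 161 162 178 120 140 152]
 [115 114 119 159 162 160 160 161 162 162 162 160 110 135 110]
 [139 118 114 116 114 117 117 120 141 160 162 161 109 166 107]
 [166 163 117 119 117 116 118 117 121 118 113 114 118 119 112]]
150 912.0 ((283.3599548339844, 152.47999572753906), (48.64894485473633, 34.223968505859375), 8.130102157592773) [ 0.4754 -0.3553] [(np.float64(0.0418019964986381), np.float64(70.90962258434556)), (np.float64(0.05955966657562735), np.float64(-18.237677640486865))]
```

```bash
python3 - <<'E'
import cv2
i=cv2.imread("pics/w4.png");cv2.imwrite("pics/c4.png",cv2.resize(i[115:190,235:335],(800,600),interpolation=cv2.INTER_CUBIC))
E
```

```text
(no output)
```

View pics/c4.png

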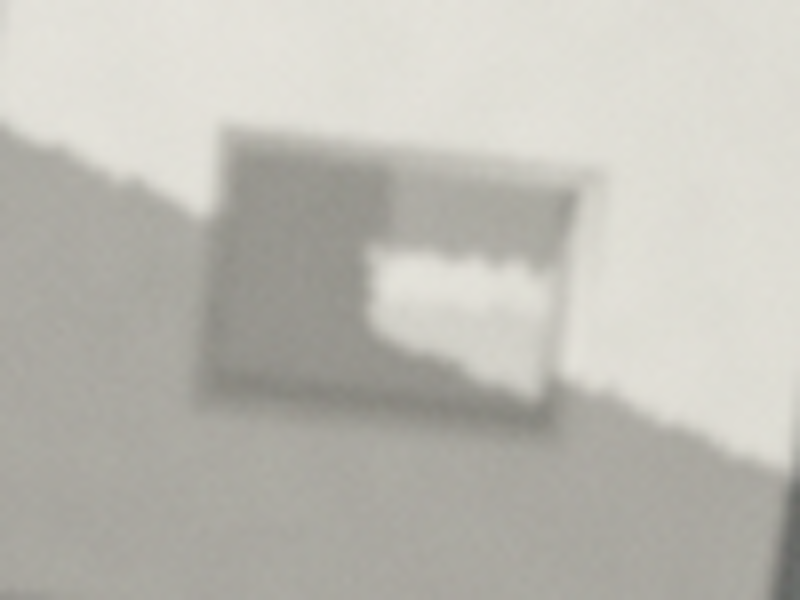

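The socket's chamfer corners in the crop are at (222,128), (605,170), (562,432) and (198,405).

```bash
python3 - <<'E'
from h import *
a=np.load("w4.npy");w=cam("wrist",dict(eef_pos=a[0],tool_rot=a[1:]))
p=np.array([plane(w,(235+x/8,115+y/8),.06)[:2] for x,y in [(222,128),(605,170),(562,432),(198,405)]])
print("socket",p.mean(0));
for j in range(4):
    d=p[(j+1)%4]-p[j];print(np.linalg.norm(d),np.degrees(np.arctan2(d[1],d[0])))
E
```

```text
socket [ 0.4773 -0.3531]
0.05888411529598687 -16.395678122770907
0.040557062334450486 -108.3287196904908
0.057106604863529385 165.45010074555412
0.04237562388578897 74.19802073095813
```

Call:
play_rows(commands=[[[1,-0.1,-0.8],0],[[1,-0.1,-0.8],0],[[1,-0.1,-0.8],0],[[1,-0.1,-0.8],0]])

```text
time_s: 10.97
eef_pos: [0.466, -0.2844, 0.4116]
tool_rot: [[0.173, 0.985, 0.006], [0.985, -0.173, 0.002], [0.003, 0.006, -1.0]]
wrist_force: [1.3, -0.4, 0.2]
width: 0.0878
grip_force: 0.0
```

Call:
play_rows(commands=[[[1,-0.2,0],0],[[1,-0.2,0],0],[[1,-0.2,0],0]])

```text
time_s: 11.22
eef_pos: [0.4611, -0.1829, 0.4074]
tool_rot: [[0.177, 0.984, 0.0], [0.984, -0.177, 0.002], [0.002, -0.0, -1.0]]
wrist_force: [0.9, 0.9, -0.5]
width: 0.0878
grip_force: 0.0
```

Call:
play_rows(commands=[[[1,-0.2,0],0],[[1,-0.2,0],0],[[1,-0.2,0],0]])

```text
time_s: 11.47
eef_pos: [0.4591, -0.0803, 0.4075]
tool_rot: [[0.176, 0.984, 0.0], [0.984, -0.176, 0.002], [0.002, -0.0, -1.0]]
wrist_force: [1.1, 0.2, 0.2]
width: 0.088
grip_force: 0.0
```

Call:
play_rows(commands=[[[1,-0.2,0],0],[[1,-0.2,0],0],[[1,-0.2,0],0]])

```text
time_s: 11.72
eef_pos: [0.4572, 0.0217, 0.4075]
tool_rot: [[0.175, 0.984, -0.0], [0.984, -0.175, 0.002], [0.002, -0.0, -1.0]]
wrist_force: [1.1, 0.7, 0.2]
width: 0.0878
grip_force: 0.0
```

Call:
play_rows(commands=[[[1,-0.2,0],0],[[1,-0.2,0],0],[[1,-0.2,0],0]])

```text
time_s: 11.97
eef_pos: [0.4554, 0.1238, 0.4073]
tool_rot: [[0.176, 0.984, -0.0], [0.984, -0.176, 0.001], [0.001, -0.001, -1.0]]
wrist_force: [-0.5, 1.0, -0.5]
width: 0.0879
grip_force: 0.0
```

Call:
play_rows(commands=[[[1,-0.2,0],0],[[1,-0.2,0],0],[[1,-0.2,0],0]])

```text
time_s: 12.22
eef_pos: [0.4534, 0.2259, 0.4071]
tool_rot: [[0.176, 0.984, -0.001], [0.984, -0.176, 0.001], [0.001, -0.001, -1.0]]
wrist_force: [-0.2, 0.8, -0.3]
width: 0.0877
grip_force: 0.0
```

Call:
play_rows(commands=[[[1,-0.2,0.5],0],[[1,-0.2,0.5],0],[[1,-0.2,0.5],0],[[1,-0.2,0.5],0],[[1,-0.2,0.5],0]])

```text
time_s: 12.63
eef_pos: [0.4524, 0.3233, 0.3562]
tool_rot: [[0.178, 0.984, -0.002], [0.984, -0.178, -0.002], [-0.003, -0.002, -1.0]]
wrist_force: [0.3, -1.1, -0.5]
width: 0.0876
grip_force: 0.0
```

```bash
cat > key.py <<'E'
from h import *
s=bot.read_state();i=np.ascontiguousarray(bot.get_image("wrist")[:,:,::-1]);print(s["time_s"],s["eef_pos"],s["tool_rot"][:2,:2].ravel(),s["joint_pos"])
np.save("w5.npy",[s["eef_pos"],*s["tool_rot"]]);w=cam("wrist",s);cv2.imwrite("pics/w5.png",i)
t=cam("top");e=plane(t,(151,225),.05);u,v=proj(w,e);print("top est",e,"px",u,v)
for th in(45,60,75):
    m=(i.max(2)<th).astype(np.uint8)
    n,l,st,ct=cv2.connectedComponentsWithStats(m)
    for k in range(1,n):
        if st[k,4]>300 and np.hypot(*(ct[k]-[u,v]))<60:
            c=max(cv2.findContours((l==k).astype(np.uint8),0,1)[0],key=cv2.contourArea)
            r=cv2.minAreaRect(c);h=cv2.approxPolyDP(c,2,True)[:,0]
            print(th,st[k],r);print(h.tolist())
            p=np.array([plane(w,q,.044)[:2] for q in cv2.boxPoints(r)])
            print(p.mean(0),[(np.linalg.norm(d),np.degrees(np.arctan2(d[1],d[0]))) for d in (p[1]-p[0],p[2]-p[1])])
E
python3 key.py
```

```text
12.6333 [0.4524 0.3233 0.3562] [ 0.1784  0.984   0.984  -0.1784] [-1.014   0.1897  0.3325  1.7066 -0.0642  1.259  -0.8465]
top est [0.4156 0.3988 0.05  ] px 235.12274520341367 125.32925343739791
60 [211 112  49  37 571] ((237.0366973876953, 128.78900146484375), (32.18296432495117, 46.550357818603516), 73.3007583618164)
[[254, 112], [253, 115], [258, 121], [239, 133], [237, 131], [236, 134], [234, 131], [233, 134], [226, 132], [228, 129], [226, 130], [224, 125], [221, 127], [222, 120], [226, 123], [224, 117], [226, 119], [220, 122], [217, 118], [217, 124], [216, 121], [211, 122], [214, 124], [212, 125], [216, 137], [226, 148], [240, 143], [238, 140], [258, 133], [255, 129], [259, 129], [259, 121]]
[0.4164 0.3938] [(np.float64(0.06249538117543711), np.float64(5.581159303499313)), (np.float64(0.0419706137864514), np.float64(-83.60280500136395))]
75 [ 210  101   56   50 1615] ((236.57269287109375, 126.24034881591797), (35.18986129760742, 47.9366569519043), 60.64224624633789)
[[249, 101], [210, 122], [214, 135], [226, 150], [265, 130]]
[0.4165 0.3971] [(np.float64(0.06421367176160868), np.float64(17.616341108765468)), (np.float64(0.04563903696648), np.float64(-70.54742480456412))]
```

Call:
play_rows(commands=[[[0.33,-1,0.5],0.171],[[0.33,-1,0.5],0.171],[[0.33,-1,0.5],0.171],[[0.33,-1,0.5],0.171],[[0.33,-1,0.5],0.171],[[0.33,-1,0.5],0.171],[[0.33,-1,0.5],0.171],[[0.33,-1,0.5],0.171],[[0.33,-1,0.5],0.171],[[0.33,-1,0.5],0.171],[[0.33,-1,0.5],0.171]])

```text
time_s: 13.6
eef_pos: [0.3622, 0.3716, 0.3085]
tool_rot: [[0.951, 0.309, 0.001], [0.309, -0.951, 0.001], [0.001, -0.001, -1.0]]
wrist_force: [1.5, -0.1, -0.1]
width: 0.0883
grip_force: 0.0
```

```bash
python3 key.py; python3 - <<'E'
import cv2,numpy as np
i=cv2.imread("pics/w5.png").max(2);print(i[60:200:5,215:330:5])
E
```

```text
13.6 [0.3622 0.3716 0.3085] [ 0.951   0.3093  0.3093 -0.951 ] [-1.2427  0.152   0.3678  1.86   -0.0602  1.1389 -2.1099]
top est [0.4156 0.3988 0.05  ] px 264.302100650535 134.1452067848856
75 [ 247  107   38   52 1875] ((265.5, 132.5), (51.0, 37.0), 90.0)
[[248, 108], [248, 157], [283, 157], [284, 107]]
[0.4173 0.398 ] [(np.float64(0.04408753995826133), np.float64(-72.0222435444995)), (np.float64(0.06043323942488981), np.float64(-161.53180710771366))]
[[158 161 155 155 220 222 221 221 221 219 205 205 203 212 219 221 221 219
  220 220 219 220 220]
 [155 159 164 167 221 222 221 221 221 220 204 205 205 218 221 220 221 221
  221 219 220 219 219]
 [157 159 157 208 221 221 222 222 221 214 206 206 205 219 221 220 221 219
  220 220 219 220 220]
 [158 160 163 220 221 221 221 221 221 214 205 204 206 218 220 220 220 221
  222 221 220 220 220]
 [158 160 185 222 222 222 221 216 212 209 208 206 205 210 213 221 220 220
  220 221 220 220 221]
 [152 154 216 221 221 222 221 208 208 207 206 205 205 206 205 220 219 219
  219 221 220 220 219]
 [158 162 222 222 221 222 221 206 206 206 206 206 206 205 205 
[... 1372 characters left out ...]
220 219 219 220 219]
 [222 223 221 221 221 220 221 220 222 220 219 222 221 220 220 221 222 220
  220 219 218 219 220]
 [221 221 221 222 221 221 221 221 222 222 221 221 220 220 219 219 220 220
  220 219 220 219 214]
 [205 220 221 221 222 220 222 222 221 220 221 221 221 220 221 220 220 221
  220 219 219 218 157]
 [157 146 183 219 220 220 221 221 220 220 220 221 219 220 221 218 218 220
  218 219 221 215 155]
 [156 144 146 145 172 212 221 221 220 220 220 220 220 220 219 219 220 218
  218 218 219 165 160]
 [158 140 147 141 159 159 162 203 221 218 220 220 219 221 219 218 221 219
  219 218 217 155 155]
 [148 138 144 143 157 161 156 156 160 186 217 220 219 220 219 220 218 219
  218 218 171 150 149]]
```

```bash
python3 - <<'E'
from h import *
a=np.load("w5.npy");w=cam("wrist",dict(eef_pos=a[0],tool_rot=a[1:]))
p=plane(w,(266,133),.044);print(p, a[1:].T@(p-a[0]))
E
```

```text
[0.4174 0.3974 0.044 ] [ 0.0601 -0.0071  0.2646]
```

Call:
play_rows(commands=[[[0.6,-0.07,0.3],0],[[0.6,-0.07,0.6],0],[[0.6,-0.07,0.9],0],[[0.6,-0.07,1],0],[[0.6,-0.07,1],0],[[0.6,-0.07,1],0]])

```text
time_s: 14.15
eef_pos: [0.4163, 0.3975, 0.2085]
tool_rot: [[0.951, 0.309, -0.0], [0.309, -0.951, -0.0], [-0.0, 0.0, -1.0]]
wrist_force: [-0.0, 0.1, -0.5]
width: 0.0878
grip_force: 0.0
```

Call:
play_rows(commands=[[[0,0,0.3],0],[[0,0,0.6],0],[[0,0,0.9],0],[[0,0,0.9],0],[[0,0,0.9],0],[[0,0,0.9],0]])

```text
time_s: 14.65
eef_pos: [0.4175, 0.399, 0.1206]
tool_rot: [[0.951, 0.308, 0.002], [0.308, -0.951, 0.003], [0.003, -0.002, -1.0]]
wrist_force: [0.4, 0.1, 0.0]
width: 0.0877
grip_force: 0.0
```

Call:
play_rows(commands=[[[0,0,0.25],0],[[0,0,0.53],0],[[0,0,0.53],0],[[0,0,0.53],0],[[0,0,0.53],0]])

```text
time_s: 15.07
eef_pos: [0.4176, 0.3988, 0.0671]
tool_rot: [[0.951, 0.308, 0.002], [0.308, -0.951, 0.003], [0.003, -0.002, -1.0]]
wrist_force: [-0.6, 0.9, 0.7]
width: 0.0878
grip_force: 0.0
```

Call:
play_rows(commands=[[[0,0,0],0],[[0,0,0],0],[[0,0,0],0],[[0,0,0],0],[[0,0,0],0],[[0,0,0],0],[[0,0,0],0],[[0,0,0],0],[[0,0,0],0],[[0,0,0],0],[[0,0,0],0],[[0,0,0],0]], grip=0, grip_force=35)

```text
time_s: 16.07
eef_pos: [0.4162, 0.3976, 0.0645]
tool_rot: [[0.951, 0.308, -0.0], [0.308, -0.951, -0.0], [-0.0, 0.0, -1.0]]
wrist_force: [-0.1, 0.3, -0.5]
width: 0.0216
grip_force: 35.0
```

Call:
play_rows(commands=[[[0,0,-0.3],0],[[0,0,-0.7],0],[[0,0,-1],0],[[0,0,-1],0]])

```text
time_s: 16.4
eef_pos: [0.4192, 0.4, 0.1706]
tool_rot: [[0.952, 0.307, 0.006], [0.307, -0.952, 0.008], [0.008, -0.005, -1.0]]
wrist_force: [0.3, -0.1, -1.3]
width: 0.0217
grip_force: 35.0
```

Call:
play_rows(commands=[[[0,0.2,-0.4],0],[[0,0.4,-0.7],0],[[0,0.5,-1],0],[[0,0.5,-1],0]])

```text
time_s: 16.73
eef_pos: [0.4355, 0.3487, 0.2701]
tool_rot: [[0.953, 0.304, 0.006], [0.304, -0.953, 0.006], [0.008, -0.004, -1.0]]
wrist_force: [0.4, -0.4, -0.9]
width: 0.0219
grip_force: 35.0
```

Call:
play_rows(commands=[[[0,0.3,-0.3],0],[[0,0.5,-0.7],0],[[0,0.8,-1],0],[[0,1,-1],0],[[0,1,-1],0]])

```text
time_s: 17.15
eef_pos: [0.4652, 0.2502, 0.3663]
tool_rot: [[0.954, 0.301, 0.003], [0.301, -0.954, 0.001], [0.004, -0.0, -1.0]]
wrist_force: [-0.3, -0.5, -1.1]
width: 0.0216
grip_force: 35.0
```

Call:
play_rows(commands=[[[0,0.33,0],0],[[0,0.67,0],0],[[0,1,0],0]])

```text
time_s: 17.4
eef_pos: [0.4928, 0.1594, 0.3631]
tool_rot: [[0.951, 0.31, -0.002], [0.31, -0.951, -0.001], [-0.002, 0.0, -1.0]]
wrist_force: [-0.3, -1.0, -1.7]
width: 0.0223
grip_force: 35.0
```

Call:
play_rows(commands=[[[0,0.33,0],0],[[0,0.67,0],0],[[0,1,0],0]])

```text
time_s: 17.65
eef_pos: [0.5238, 0.0638, 0.3631]
tool_rot: [[0.951, 0.309, -0.002], [0.309, -0.951, -0.0], [-0.002, -0.0, -1.0]]
wrist_force: [0.9, 1.1, -1.2]
width: 0.0218
grip_force: 35.0
```

Call:
play_rows(commands=[[[0,0.33,0],0],[[0,0.67,0],0],[[0,1,0],0]])

```text
time_s: 17.9
eef_pos: [0.5549, -0.0312, 0.3631]
tool_rot: [[0.951, 0.309, -0.002], [0.309, -0.951, -0.0], [-0.002, -0.0, -1.0]]
wrist_force: [1.2, -0.4, -1.2]
width: 0.0218
grip_force: 35.0
```

Call:
play_rows(commands=[[[0,0.33,0],0],[[0,0.67,0],0],[[0,1,0],0]])

```text
time_s: 18.15
eef_pos: [0.5859, -0.1262, 0.3628]
tool_rot: [[0.951, 0.309, -0.002], [0.309, -0.951, 0.0], [-0.002, -0.001, -1.0]]
wrist_force: [1.6, -0.0, -0.2]
width: 0.022
grip_force: 35.0
```

Call:
play_rows(commands=[[[-0.2,0.33,0],0],[[-0.5,0.67,0],0],[[-0.8,1,0],0],[[-0.8,1,0],0]])

```text
time_s: 18.48
eef_pos: [0.5357, -0.253, 0.3636]
tool_rot: [[0.955, 0.298, -0.003], [0.298, -0.955, -0.003], [-0.004, 0.002, -1.0]]
wrist_force: [-1.4, -0.9, -0.8]
width: 0.0216
grip_force: 35.0
```

Call:
play_rows(commands=[[[-0.3,0.3,0],0.02],[[-0.6,0.6,0],0.04],[[-0.94,0.82,0],0.06],[[-0.94,0.82,0],0.08],[[-0.94,0.82,0],0.096],[[-0.94,0.82,0],0.096],[[-0.94,0.82,0],0.096],[[-0.94,0.82,0],0.096]])

```text
time_s: 19.15
eef_pos: [0.4769, -0.3512, 0.3637]
tool_rot: [[0.96, -0.282, -0.001], [-0.282, -0.96, 0.001], [-0.001, -0.0, -1.0]]
wrist_force: [0.6, 0.3, -0.9]
width: 0.022
grip_force: 35.0
```

Call:
play_rows(commands=[[[0,0.02,0.4],0],[[0,0.02,0.8],0],[[0,0.02,1],0],[[0,0.02,1],0]])

```text
time_s: 19.48
eef_pos: [0.4742, -0.3512, 0.2598]
tool_rot: [[0.959, -0.283, -0.007], [-0.283, -0.959, 0.004], [-0.008, -0.002, -1.0]]
wrist_force: [-0.6, 0.6, -1.0]
width: 0.0217
grip_force: 35.0
```

Call:
play_rows(commands=[[[0,0,0.4],0],[[0,0,0.8],0],[[0,0,1],0],[[0,0,1],0],[[0,0,1],0],[[0,0,1],0],[[0,0,1],0],[[0,0,1],0]])

```text
time_s: 20.15
eef_pos: [0.4768, -0.355, 0.1666]
tool_rot: [[0.958, -0.286, 0.003], [-0.286, -0.958, -0.001], [0.003, 0.001, -1.0]]
wrist_force: [-0.3, 0.2, -1.5]
width: 0.0216
grip_force: 35.0
```

Call:
play_rows(commands=[[[-0.01,-0.02,0.2],0],[[-0.01,-0.02,0.4],0],[[-0.01,-0.02,0.4],0],[[-0.01,-0.02,0.4],0],[[-0.01,-0.02,0.4],0],[[-0.01,-0.02,0.4],0]])

```text
time_s: 20.65
eef_pos: [0.476, -0.3528, 0.1261]
tool_rot: [[0.958, -0.286, 0.002], [-0.286, -0.958, -0.001], [0.002, 0.001, -1.0]]
wrist_force: [-0.4, -0.8, -0.4]
width: 0.0218
grip_force: 35.0
```

```bash
python3 - <<'E'
from h import *
s=bot.read_state();print(s["eef_pos"],s["tool_rot"][:2,0])
for n in("scene","top","wrist"):
    i=bot.get_image(n)[:,:,::-1];cv2.imwrite(f"pics/{n}6.png",i)
    c=cam(n,s)
    o=np.array([.4773,-.3531,.06]);R=lambda d:np.array([np.cos(np.radians(d)),np.sin(np.radians(d)),0])
    x,y=R(-16.4),R(73.6)
    print(n,[proj(c,o+a*x+b*y).round(1).tolist() for a,b in((.03,.022),(-.03,.022),(-.03,-.022),(.03,-.022))], "collar",[proj(c,o+a*x+b*y+[0,0,.04]).round(1).tolist() for a,b in((.033,.025),(-.033,.025),(-.033,-.025),(.033,-.025))])
    if n!="wrist":
        u,v=proj(c,o+[0,0,.04]).astype(int);print(i.max(2)[v-26:v+30:3,u-36:u+40:4])
E
```

```text
[ 0.476  -0.3528  0.1261] [ 0.9582 -0.2862]
scene [[201.4, 185.0], [219.2, 180.6], [215.6, 172.5], [198.1, 176.8]] collar [[198.9, 176.5], [219.1, 171.6], [214.9, 162.5], [195.2, 167.1]]
[[159 159 156 154 153  97  58  60  58  43  46  65 158 155 156 153 157 158
  158]
 [159 158 158 154 155 152  42  43  42  44  46  47 120 156 154 158 155 157
  156]
 [159 160 157 153 153 152  43  46  46  46  46  48  47 157 158 157 156 158
  157]
 [158 158 156 157 155 152  77  46  46  46  45  44  44 160 158 155 157 156
  159]
 [158 157 156 155 153 156 137  44  44  43  52  62  62 158 160 155 157 159
  157]
 [159 157 153 156 158 158 154  61  62  62  62  62  60 160 160 158 159 156
  158]
 [159 157 156 157 157 160 157  53  59  62  62  59 161 158 160 156 157 158
  158]
 [159 156 157 156 160 161 159  42  50  61  55  40 158 159 159 158 158 157
  159]
 [160 160 160 159 158 159 134  41  40  62  57  40 156 154 157 154 158 156
  156]
 [159 162 157 158 162 159 160  39  40  60  51  41 114 155 155 155 160 158
  159]
 [162 100 160  90 156 157 156  39  40  40  41  40 154 155 155 158 158 158
  154]
 [154  91 102  85 116 
[... 1750 characters left out ...]
 34  69  71  72  83  82  83  81  80  79 129  53  95  96  69  44
   46]
 [ 78  53  47  67  71  75  82  81  82  80  71 131 133  79 121 132 128  64
   60]
 [ 84  62  51  58  71  72  83  80  79 116 131 131 125  81 134 132 131 133
  135]
 [ 90  77  51  43  73  71  80  77 127 130 131 129  99  81 129 132 133 137
  136]
 [ 94  92  50  38  70  73  76 131 129 131 129 132  79  78 134 131 132 136
  135]
 [ 97  96  59  39  71  71 105 106 119 130 129 131  79  99 132 134 135 135
  134]
 [100  93  49  48  75  81  82  86 105 106 112 131  87 131 130 134 128 132
  132]]
wrist [[237.6, 185.8], [240.2, 271.0], [303.5, 270.7], [305.3, 185.5]] collar [[224.1, 193.4], [228.8, 304.9], [314.8, 304.5], [318.4, 193.0]]
```

Call:
play_rows(commands=[[[0,0,0.06],0],[[0,0,0.12],0],[[0,0,0.16],0],[[0,0,0.16],0],[[0,0,0.16],0]])

```text
time_s: 21.22
eef_pos: [0.4749, -0.3518, 0.1081]
tool_rot: [[0.958, -0.286, -0.001], [-0.286, -0.958, 0.001], [-0.001, -0.0, -1.0]]
wrist_force: [0.3, 0.3, -0.5]
width: 0.0221
grip_force: 35.0
```

Call:
play_rows(commands=[[[0,0,0.06],0],[[0,0,0.12],0],[[0,0,0.17],0],[[0,0,0.21],0],[[0,0,0.21],0],[[0,0,0.21],0]])

```text
time_s: 21.72
eef_pos: [0.4753, -0.352, 0.0881]
tool_rot: [[0.958, -0.286, 0.0], [-0.286, -0.958, 0.001], [0.0, -0.001, -1.0]]
wrist_force: [-1.7, 3.4, 7.8]
width: 0.0223
grip_force: 35.0
```

Seated: TCP z is 0.088 (expected 0.0885), with an upward reaction of 7.8 N. Release and rise.

Call:
play_rows(commands=[[[0,0,0],0],[[0,0,0],0],[[0,0,0],0],[[0,0,0],0],[[0,0,0],0],[[0,0,0],0],[[0,0,0],0],[[0,0,0],0]], grip=0.75)

```text
time_s: 22.38
eef_pos: [0.4753, -0.352, 0.0876]
tool_rot: [[0.958, -0.286, -0.0], [-0.286, -0.958, 0.0], [-0.0, 0.0, -1.0]]
wrist_force: [0.1, -0.3, 0.1]
width: 0.0658
grip_force: 0.0
```

Call:
play_rows(commands=[[[0,0,-0.2],0],[[0,0,-0.5],0],[[0,0,-0.8],0],[[0,0,-1],0],[[0,0,-1],0]])

```text
time_s: 22.8
eef_pos: [0.4769, -0.354, 0.1918]
tool_rot: [[0.958, -0.287, 0.006], [-0.287, -0.958, -0.003], [0.007, 0.001, -1.0]]
wrist_force: [0.4, -1.1, 0.7]
width: 0.0661
grip_force: 0.0
```

Call:
play_rows(commands=[[[-0.6,0,-0.8],0],[[-0.6,0,-0.8],0],[[-0.6,0,-0.8],0],[[-0.6,0,-0.8],0],[[-0.6,0,-0.8],0],[[-0.6,0,-0.8],0]])

```text
time_s: 23.3
eef_pos: [0.4184, -0.334, 0.2665]
tool_rot: [[0.959, -0.285, -0.001], [-0.285, -0.959, 0.001], [-0.001, -0.001, -1.0]]
wrist_force: [0.2, 0.4, 0.2]
width: 0.0659
grip_force: 0.0
```

```bash
sed -i 's/(151,225),.05)/(397,209),.07)/' key.py; python3 key.py; python3 - <<'E'
from h import *
a=np.load("w5.npy");w=cam("wrist",dict(eef_pos=a[0],tool_rot=a[1:]))
i=cv2.imread("pics/w5.png").max(2)
o=np.array([.4773,-.3531,.068]);R=lambda d:np.array([np.cos(np.radians(d)),np.sin(np.radians(d)),0]);x,y=R(-16.4),R(73.6)
print("expected home collar",[proj(w,o+p*x+q*y).round(1).tolist() for p,q in((.033,.025),(-.033,.025),(-.033,-.025),(.033,-.025))])
E
```

```text
23.3 [ 0.4184 -0.334   0.2665] [ 0.9586 -0.2848 -0.2848 -0.9586] [-0.2048  0.3109  0.9496  1.9012 -0.2869  1.0743 -0.9983]
top est [ 0.4691 -0.3505  0.07  ] px 273.50713984357856 141.4925713427695
60 [278 107  19  58 464] ((287.34185791015625, 135.45367431640625), (17.506004333496094, 56.75461959838867), 2.2906100749969482)
[[285, 107], [285, 136], [280, 137], [285, 144], [280, 147], [283, 145], [285, 149], [278, 152], [285, 151], [281, 155], [284, 157], [281, 162], [285, 160], [286, 163], [292, 164], [295, 163], [295, 152], [292, 151], [295, 150], [296, 138], [292, 134], [296, 128], [296, 111], [291, 116], [294, 117], [292, 121], [286, 118]]
[ 0.4693 -0.3664] [(np.float64(0.060541038213124114), np.float64(-18.64735279949696)), (np.float64(0.018719656811937244), np.float64(-108.68549288462823))]
75 [ 251  102   47   64 2718] ((274.0, 133.5), (63.0, 46.0), 90.0)
[[253, 102], [252, 145], [256, 147], [254, 154], [259, 155], [259, 163], [295, 164], [297, 103]]
[ 0.4753 -0.353 ] [(np.float64(0.049004734198073885), np.float64(-106.54509187790245)), (np.float64(0.06710152765869597), np.float64(164.43642172635177))]
expected home collar [[248.4, 98.9], [249.6, 165.3], [297.7, 165.2], [298.7, 98.8]]
```

```bash
python3 -c "
from bench import bot
print(bot.sign_off())"
```

```text
the job is handed in; nothing more can be done
None
```

I screwed both winged caps shut, plugged the black key block fully home in the socket and released it, and handed the job in at about 23 s; the hand-in returned no verdict.

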